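Snug up the photo-tube lens ring with a pin spanner

TASK

Tighten the lens lock ring in the top of the microscope head's photo tube: take the two-pin spanner from its wooden rest, feel both pins fully home in the ring's two holes with a light hand before you turn anything, then turn the ring clockwise (seen from above) until it comes up snug against the lens, without forcing it. Keep the pins off the glass, then stand the spanner back in the slot of its rest, and leave the other things on the bench where they are.

Things in the scene. Friction and masses are not known exactly. Their poses are not given: they have to be found in the camera images.
- head: White trinocular microscope head, fixed in a black round stand, 124 mm across. Origin on the bench under the photo tube's axis; z up, x towards the two eyepieces, which reach 165 mm out and 145 mm high. White housing: x -75 to 80, y -53 to 53 mm, 105 mm high. The black photo tube, 72 mm across, stands up from it to 136.5 mm. A side knob reaches y = 84 mm at 75 mm height.
- port (a point): On the photo tube's axis at the lock ring's upper face, 137 mm above the bench; has the head's axes and does not turn with the ring. Ring: flat bare-aluminium annulus, 60 mm outside, 34 inside, 8 thick, flush with the tube's rim; two opposite 7 mm through holes, each centred 23 mm from the axis. At the start the line of holes lies within 37 degrees either side of the head's x axis: see or feel it.
- lockring (a joint): How far the ring is screwed in, rad, growing clockwise from above: 0.1 to 0.3 at the start; at 0.90 it stops hard against the lens. It does not tell how the holes lie: the thread begins anywhere. It runs at up to 0.25 N m; a rise to about 0.5 N m at the stop is snug, over 1.2 N m is forcing it. Pins sliding on its face with 10 N or less do not drag it round; over 30 N would mark it.
- lens: Glass lens, 33.6 mm across, in the middle of the lock ring; its domed top is 4.5 mm below the ring's face. Origin at the centre of its underside, 18.5 mm below the ring's face. Fixed to the head.
- spanner: Two-pin face spanner, bare steel, about 0.2 kg, alike both ways round. Cross bar 64 (x) x 18 (y) x 8 mm; on its middle an upright grip plate 42 (x) x 12 (y) mm, its top 52 mm above the bar's underside: grip it across the 12 mm. Two 5 mm pins with tapered tips stand 6 mm down from the bar at x = +-23 mm. Origin: centre of the bar's underside, z up. Home, the bar lies on the ring.
- pin_a (a point): Tip of the pin on the spanner's +x side, 6 mm below the bar.
- pin_b (a point): Tip of the pin on the spanner's -x side, 6 mm below the bar.
- rest: Wooden tool rest, fixed, 150 (x, from -100 to 50 mm) x 54 (y) x 30 mm high; origin on the bench under the middle of its slot, z up. Two short black screwdrivers stand fixed in it at x = -75 mm, to 72 mm height.
- slot (a point): Middle of the rest's slot at its upper face, 30 mm above the bench. The slot is 78 mm long (along the rest's x), 10 mm wide, 16 mm deep: the spanner's pins hang in it and its bar lies along it on the wood. At the start the spanner stands here, up to 4 mm off along the slot.
- eyepiece: Loose black eyepiece standing on the bench, 36 mm across, 54 mm high; origin at its underside. Leave alone.
- cleaner: Small brown bottle with a black cap, 42 mm across, 92 mm high; origin at its underside. Leave alone.
- dustcap: Black round dust cap lying on the bench, 80 mm across, 16 mm high; origin at its underside. Leave alone.
- objective: Brass objective standing on the bench, 29 mm across, 45 mm high; origin at its underside. Leave alone.
Mind the look-alikes: they are no part of the job. Several things look just like the rest: the one meant starts farthest to the robot's left.

How it is judged:
By the outcome, as a careful person would: the job done as asked, in the order asked, and still so for the second after the job is handed in, with the robot touching nothing.
It also fails if it takes over 67 s, if anything falls off the work surface, if the arm or the gripper's body presses on something with over 40 N, if the wrist force passes 120 N, or if a joint passes its speed limit or range.

ROBOT

A 6-joint arm with a two-finger parallel gripper is mounted at the origin on the work surface. World frame = base frame: x ahead of the robot, y to its left, z up, the work surface at z = 0. Lengths are in m, angles in rad, forces in N, time in s.
With the tool pointing down it reaches from about 0.3 to 0.85 m from the base axis. Payload 5.4 kg.
Tool frame: the origin (TCP) lies between the finger pads; the fingertips stand 22 mm ahead of it and the grasp point (between the pads) lies 3 mm ahead of it (tcp_to_tips is the distance from the TCP to the fingertips, in m); z points along the fingers, y is the line along which they close (so a half turn about z gives the same grasp; the last joint's range is limited). The gripper opens to 85 mm and grips with 20 to 120 N. Pads are 22 mm wide; open, the fingers measure 114 mm over their backs; the gripper's body (76 mm by 85 mm) begins 54 mm behind the grasp point. The pads swing forward as they close: fully open they stand 13 mm farther back than shut.
Start: joints at [-1.425, 0.158, 1.597, -0, 1.386, -0.21], TCP at [0.2, -0.539, 0.253] pointing down, gripper open.
Joint ranges: [-2.91, 2.91], [-0.94, 2.29], [0.18, 2.7], [-1.29, 4.43], [0.17, 2.64], [-3, 3]. Speed limits (rad/s): [2.57, 2.57, 3.14, 3.14, 3.14, 3.14].

INTERFACE

Orientations are given as [roll, pitch, yaw] about the fixed x, y, z axes, in that order (R = Rz(yaw) Ry(pitch) Rx(roll)).
In Python, from rig import sense, capture, job_done, tcp_to_tips gives the robot as it stands.
- The arm moves only by the shell command python3 -m pendant 'ROWS' [FORCE]. ROWS is JSON, one flat list of numbers, 7 for each row, row after row: the shift along the tool's x, y, z scaled (see below), then the turn, a rotation vector about the tool's x, y, z scaled (see below), then the gripper command: -1 is shut, 1 is fully open, values between are in proportion. A call has 1 to 20 rows; each row shifts and turns the commanded pose from where the row before left it, along the tool's axes as they then stand; what a row does not reach is not made up. The controller multiplies each number of a shift by 0.02 m and each number of a turn by 0.15 rad. A row lasts 1/10 s, in which the tool goes at most 50 mm and 8.59 degrees, less where a joint would pass 70% of its speed; a pose out of reach is approached as far as the arm can. A call with a number of a shift or a turn outside -1 to 1 is refused whole. A call with a gripper value outside its range is refused whole. The fingers move at their own pace and stop on an object; FORCE is the grip in N (left out, the last holds). Time passes only in rows, so rows that do not move let the fingers close. It gives the time, the measured TCP pose, the force, the opening and the grip force at its end, in the units of the state.
- sense(): the state, without advancing time (a new reading comes with each control period).
- capture(name): name is "scene" or "top" or "wrist"; returns a dict with "img" (420x560x3 uint8, red, green, blue), "camera_matrix" (3x3 intrinsics, pixels), "R" (3x3) and "t" (3): a world point X has camera coordinates R X + t. Camera axes: x right, y down, z forward; pixel columns grow to the right and rows downward; lengths in m; the calibration is good to about 2 mm. The wrist camera is an equidistant fisheye: a pixel r from the principal point sees the ray r / f radians off the axis. A picture is of the moment at which its call begins. There is no depth.
- job_done(): hands the job in; it is judged then, once.
The state is a dict: "time_s": time; "qpos": joint angles; "qd": joint speeds; "tau": joint torques, N m; "tcp_pos": TCP position; "orientation": TCP orientation; "contact_force": force on the tool from outside, world axes, zero at the start; "ft_torque": the same for the moment, N m; "finger_gap": finger opening in m; "finger_force": force on a finger pad.
Only numpy, scipy, OpenCV 4.12 (cv2) and the standard library are available. Lean on these libraries where they do the work, as an engineer would, in place of code of your own. Each camera call takes 0.05 s, during which the arm holds its last target. There are 200 camera calls.

## Working session

There is one attempt and no reset: what is moved stays moved. The work goes in short steps, Python scripts to look and compute and a shell command to move; the robot and the scene stay as the last step left them, time stands still between calls to the robot, and variables do not carry over. Pictures are saved under pics/ and viewed, at most 10 in all, crops included, and the job is handed in when it is done.

```bash
mkdir -p pics; ls; python3 - <<'E'
from rig import sense,capture,tcp_to_tips
import cv2,numpy as np
s=sense();print(s,tcp_to_tips)
ims=[]
for n in("scene","top"):
    c=capture(n);cv2.imwrite(f"pics/{n}0.png",c["img"][:,:,::-1])
    np.savez(f"pics/{n}0.npz",**c)
    print(n,np.round(c["camera_matrix"],1).tolist(),np.round(c["R"],3).tolist(),np.round(c["t"],3).tolist())
E
```

```text
pics
{'time_s': 0.0, 'qpos': array([-1.42509599e+00,  1.59100747e-01,  1.59824402e+00,  5.11191693e-05,
        1.38619382e+00, -2.10073152e-01]), 'qd': array([ 1.38651582e-03, -1.40204671e-04,  6.49581227e-04,  4.70624904e-05,
        6.89362724e-04,  6.47704874e-04]), 'tau': array([-6.11998385e-04, -3.96002913e+01, -3.31427693e+01, -3.26424461e-04,
        8.40621593e-03, -1.25950271e-05]), 'tcp_pos': array([ 0.20020643, -0.53842129,  0.25228191]), 'orientation': array([-3.13969998e+00, -4.54915098e-04,  3.55763623e-01]), 'contact_force': array([-0.1492582 , -0.24334718, -0.22021994]), 'ft_torque': array([0.0047073 , 0.03218739, 0.04873317]), 'finger_force': 0.0, 'finger_gap': 0.08549557116116133} 0.022
scene [[431.9, 0.0, 280.3], [0.0, 431.9, 211.3], [0.0, 0.0, 1.0]] [[-0.732, 0.681, -0.02], [0.381, 0.385, -0.84], [-0.564, -0.623, -0.542]] [0.417, -0.113, 1.336]
top [[481.6, 0.0, 278.4], [0.0, 481.6, 205.5], [0.0, 0.0, 1.0]] [[-0.02, -1.0, 0.016], [-0.992, 0.018, -0.124], [0.124, -0.018, -0.992]] [-0.022, 0.566, 1.217]
```

View pics/scene0.png

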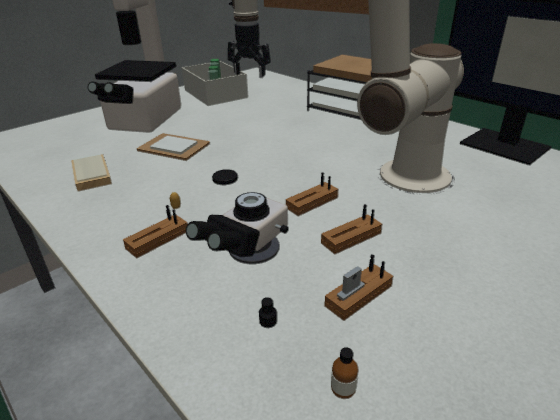

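View pics/top0.png

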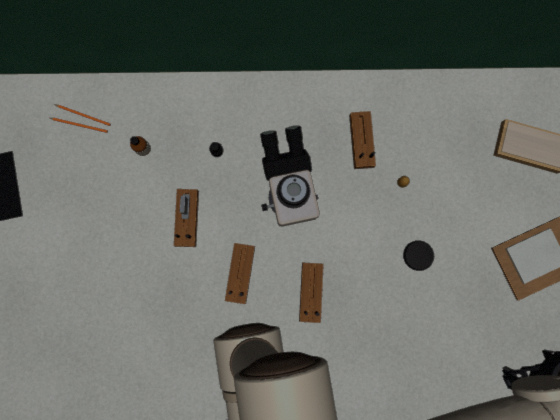

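The scene view shows the spanner standing in the rest nearest the cleaner. In the top view that rest is the leftmost, at about (186,217), with the spanner at (185,206). The head's photo tube is at about (293,190). Next I enlarge both.

```bash
python3 - <<'E'
import cv2,numpy as np
c=np.load("pics/top0.npz");im=c["img"][:,:,::-1]
a=cv2.resize(im[180:255,160:215],None,fx=7,fy=7,interpolation=cv2.INTER_CUBIC)
b=cv2.resize(im[160:230,262:325],None,fx=6,fy=6,interpolation=cv2.INTER_CUBIC)
h=max(a.shape[0],b.shape[0]);o=np.zeros((h,a.shape[1]+b.shape[1]+5,3),np.uint8)
o[:a.shape[0],:a.shape[1]]=a;o[:b.shape[0],a.shape[1]+5:]=b
o=np.clip(o.astype(float)*1.5,0,255).astype(np.uint8)
cv2.imwrite("pics/crop0.png",o);print(o.shape)
E
```

```text
(525, 768, 3)
```

View pics/crop0.png

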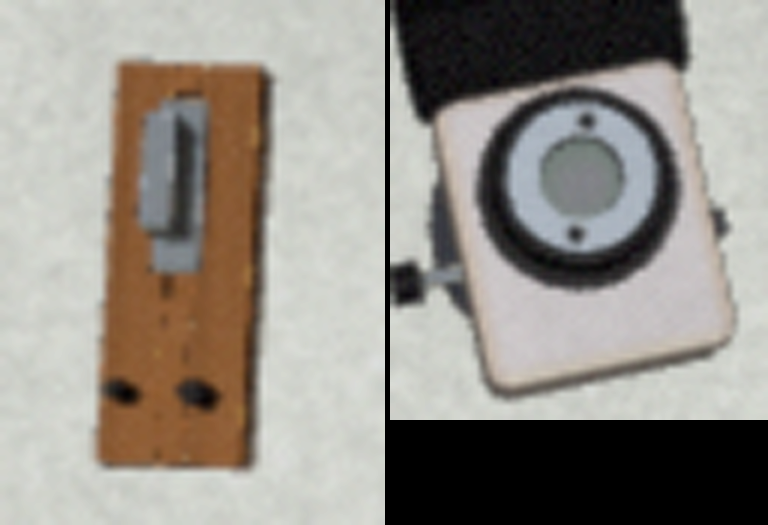

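The left crop shows the rest top's corners at (118,62), (265,68), (250,467) and (99,465), with the spanner bar from y 98 to 272 and its plate leaning left. The right crop shows ring holes at (587,121) and (576,234), and the ring centre at about (582,177).

```bash
cat > h.py <<'E'
import numpy as np
def unproj(c,uv,z):
    K,R,t=c["camera_matrix"],c["R"],c["t"]
    d=R.T@np.linalg.solve(K,[uv[0],uv[1],1]);o=-R.T@t
    return o+d*(z-o[2])/d[2]
E
python3 - <<'E'
import numpy as np
from h import unproj
c=np.load("pics/top0.npz")
L=lambda u,v,z:unproj(c,((u+.5)/7-.5+160,(v+.5)/7-.5+180),z)[:2]
Rr=lambda u,v,z:unproj(c,((u-390+.5)/6-.5+262,(v+.5)/6-.5+160),z)[:2]
P=[L(*p,.03) for p in((118,62),(265,68),(250,467),(99,465))]
print("corners",np.round(P,4).tolist(),[round(float(np.linalg.norm(P[i]-P[i-1])),4) for i in range(4)])
ctr=np.mean(P,0);ax=(P[0]+P[1]-P[2]-P[3]);yaw=np.arctan2(ax[1],ax[0]);e=np.array([np.cos(yaw),np.sin(yaw)])
print("rest yaw",yaw,"slot",ctr+.025*e)
for p in((180,98),(180,272)):print("bar end",L(*p,.038))
B=[L(*p,.082) for p in((143,108),(178,108),(170,238),(138,235))];print("plate",np.round(B,4).tolist(),np.mean(B,0))
h1,h2=Rr(587,121,.137),Rr(576,234,.137);d=h1-h2
print("holes",h1,h2,np.linalg.norm(d),"mid",(h1+h2)/2,"yaw",np.arctan2(d[1],d[0]),"ring/tube c",Rr(582,177,.1325),Rr(579,181,.137))
# housing direction
print("left edge",L and np.arctan2(*(Rr(440,120,.105)-Rr(490,385,.105))[::-1]),np.arctan2(*(Rr(683,70,.105)-Rr(735,330,.105))[::-1]))
E
```

```text
corners [[0.6162, 0.2327], [0.6129, 0.1779], [0.4643, 0.1833], [0.4661, 0.2387]] [0.1502, 0.0549, 0.1487, 0.0554]
rest yaw -0.037915946875514674 slot [0.56486741 0.20718259]
bar end [0.6009292  0.20812557]
bar end [0.53612019 0.20785035]
plate [[0.5908, 0.2135], [0.5906, 0.2011], [0.5439, 0.2037], [0.5452, 0.2151]] [0.56760524 0.20834566]
holes [ 0.6148299  -0.07084406] [ 0.56918445 -0.06536542] 0.04597305985517486 mid [ 0.59200717 -0.06810474] yaw -0.11945452528199725 ring/tube c [ 0.59286481 -0.06853161] [ 0.59055166 -0.06706454]
left edge 0.16636456867275032 0.1669014139135709
```

```bash

python3 -m pendant '[0,0,0,0,0,0.876,1, 0,0,0,0,0,0.876,1, 0,0,0,0,0,0.876,1, 0,0,0,0,0,0,1]' 
python3 -m pendant '[0.424,-0.951,0,0,0,0,1, 0.424,-0.951,0,0,0,0,1, 0.424,-0.951,0,0,0,0,1, 0.424,-0.951,0,0,0,0,1, 0.424,-0.951,0,0,0,0,1, 0.424,-0.951,0,0,0,0,1, 0.424,-0.951,0,0,0,0,1, 0.424,-0.951,0,0,0,0,1, 0.424,-0.951,0,0,0,0,1, 0.424,-0.951,0,0,0,0,1, 0.424,-0.951,0,0,0,0,1, 0.424,-0.951,0,0,0,0,1, 0.424,-0.951,0,0,0,0,1, 0.424,-0.951,0,0,0,0,1, 0.424,-0.951,0,0,0,0,1, 0.424,-0.951,0,0,0,0,1, 0.424,-0.951,0,0,0,0,1, 0.424,-0.951,0,0,0,0,1, 0.424,-0.951,0,0,0,0,1, 0.424,-0.951,0,0,0,0,1]'
python3 -m pendant '[0.424,-0.951,0,0,0,0,1, 0.424,-0.951,0,0,0,0,1, 0.424,-0.951,0,0,0,0,1, 0.424,-0.951,0,0,0,0,1, 0.424,-0.951,0,0,0,0,1, 0.424,-0.951,0,0,0,0,1, 0.424,-0.951,0,0,0,0,1, 0.424,-0.951,0,0,0,0,1, 0.424,-0.951,0,0,0,0,1, 0.424,-0.951,0,0,0,0,1, 0.424,-0.951,0,0,0,0,1, 0.424,-0.951,0,0,0,0,1, 0.424,-0.951,0,0,0,0,1, 0.424,-0.951,0,0,0,0,1, 0.424,-0.951,0,0,0,0,1, 0.424,-0.951,0,0,0,0,1, 0.424,-0.951,0,0,0,0,1, 0.424,-0.951,0,0,0,0,1, 0.424,-0.951,0,0,0,0,1, 0.424,-0.951,0,0,0,0,1]'
python3 -m pendant '[0,0,1,0,0,0,1, 0,0,1,0,0,0,1, 0,0,0.5,0,0,0,1, 0,0,0,0,0,0,1, 0,0,0,0,0,0,1]'
python3 - <<'E'
from rig import *
import cv2,numpy as np
s=sense();print(s["tcp_pos"],s["orientation"],s["qpos"])
c=capture("wrist");cv2.imwrite("pics/w1.png",c["img"][:,:,::-1]);np.savez("pics/w1.npz",**c)
print(c["camera_matrix"],-c["R"].T@c["t"],c["R"])
E
```

```text
time_s: 0.5
tcp_pos: [0.2002, -0.5387, 0.2528]
orientation: [-3.141, 0.0, -0.039]
contact_force: [0.2, 0.4, 0.4]
finger_gap: 0.0856
finger_force: 0.0
time_s: 2.5
tcp_pos: [0.3845, -0.1645, 0.2532]
orientation: [-3.141, 0.0, -0.035]
contact_force: [0.4, 0.1, 1.2]
finger_gap: 0.0854
finger_force: 0.0
time_s: 4.5
tcp_pos: [0.5685, 0.209, 0.2529]
orientation: [3.141, 0.001, -0.035]
contact_force: [-1.1, -0.0, 0.4]
finger_gap: 0.0855
finger_force: 0.0
time_s: 5.0
tcp_pos: [0.5687, 0.2082, 0.2039]
orientation: [-3.141, -0.001, -0.038]
contact_force: [0.9, -0.1, 0.3]
finger_gap: 0.0851
finger_force: 0.0
[0.56866326 0.20817652 0.20385043] [-3.14146510e+00 -5.17691703e-04 -3.75441314e-02] [1.51602445e-01 2.75540301e-01 1.56007555e+00 2.89562161e-05
 1.30544436e+00 1.75993528e+00]
[[325.1922621    0.         277.38395452]
 [  0.         325.1922621  210.66482661]
 [  0.           0.           1.        ]] [0.64036827 0.20452303 0.32327678] [[-3.65768146e-02 -9.99330811e-01  2.60319185e-04]
 [-9.58243531e-01  3.51468907e-02  2.83785184e-01]
 [-2.83604428e-01  1.01305089e-02 -9.58887846e-01]]
```

View pics/w1.png

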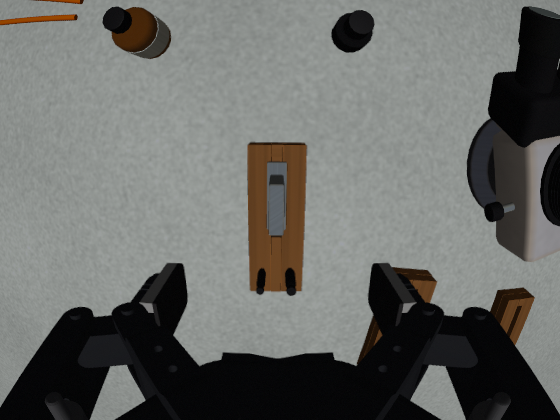

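The wrist view shows the spanner's plate top at about columns 268–286, rows 185–236. It is centred at about (277,210) and aligned with the tool.

```bash
cat >> h.py <<'E'
import cv2
def unfish(c,uv,z):
    K,R,t=c["camera_matrix"],c["R"],c["t"]
    n=cv2.fisheye.undistortPoints(np.array([[uv]],float),K,np.zeros(4))[0,0]
    d=R.T@[n[0],n[1],1];o=-R.T@t
    return o+d*(z-o[2])/d[2]
E
python3 - <<'E'
import numpy as np,cv2
from h import *
c=dict(np.load("pics/w1.npz"))
g=c["img"][180:245,255:300].mean(2).astype(int)
for r in range(-15,65,5):
    print(180+r,c["img"][180+r,262:292].mean(1).astype(int).tolist())
for p in((268,185),(286,185),(286,236),(268,236)):print(p,unfish(c,p,.082))
for p in((248,143),(306,143),(302,291),(250,291)):print("rest",p,unfish(c,p,.03))
E
```

```text
165 [67, 67, 63, 63, 66, 92, 98, 97, 95, 95, 96, 94, 95, 95, 96, 99, 95, 94, 95, 95, 96, 95, 96, 99, 94, 51, 63, 64, 65, 68]
170 [67, 66, 64, 63, 67, 92, 98, 96, 95, 96, 96, 94, 95, 96, 96, 99, 95, 94, 95, 94, 96, 96, 96, 97, 91, 49, 63, 63, 65, 67]
175 [66, 66, 64, 63, 67, 93, 98, 95, 65, 43, 44, 45, 45, 45, 45, 46, 45, 45, 45, 46, 57, 79, 96, 97, 89, 63, 63, 63, 65, 67]
180 [67, 66, 63, 62, 67, 93, 97, 77, 31, 33, 33, 32, 33, 32, 33, 33, 33, 33, 33, 34, 34, 49, 97, 95, 88, 62, 63, 63, 65, 68]
185 [68, 66, 63, 62, 69, 94, 96, 72, 84, 88, 89, 89, 89, 88, 87, 87, 87, 88, 88, 88, 87, 77, 70, 94, 78, 63, 62, 62, 65, 68]
190 [66, 65, 64, 63, 70, 95, 98, 91, 95, 98, 99, 99, 98, 98, 99, 100, 99, 99, 97, 97, 97, 90, 74, 93, 71, 63, 62, 63, 65, 67]
195 [67, 66, 64, 63, 69, 95, 98, 95, 98, 99, 98, 97, 97, 97, 99, 100, 101, 100, 99, 98, 96, 89, 69, 92, 67, 63, 62, 63, 66, 68]
200 [66, 66, 65, 64, 70, 96, 100, 96, 100, 101, 100, 99, 97, 97, 98, 99, 100, 101, 101, 99, 97, 88, 65, 92, 64, 62, 62, 63, 66, 67]
205 [67, 66, 65, 64, 70, 94, 86, 92, 99, 101, 100, 100, 98, 97, 97, 98, 99, 98, 98, 99, 1
[... 619 characters left out ...]
6, 97, 97, 97, 98, 98, 94, 84, 70, 64, 63, 63, 63, 65, 67, 68]
235 [67, 68, 66, 67, 68, 69, 70, 77, 75, 63, 63, 64, 64, 64, 64, 64, 63, 63, 62, 63, 75, 62, 63, 63, 64, 63, 64, 66, 67, 68]
240 [68, 67, 67, 67, 68, 68, 69, 69, 66, 54, 70, 71, 71, 70, 70, 70, 70, 71, 68, 55, 64, 64, 62, 63, 63, 63, 64, 66, 67, 68]
(268, 185) [0.58953813 0.21343692 0.082     ]
(286, 185) [0.58903757 0.19980517 0.082     ]
(286, 236) [0.54779559 0.2010039  0.082     ]
(268, 236) [0.54831875 0.21528411 0.082     ]
rest (248, 143) [0.61810284 0.2317409  0.03      ]
rest (306, 143) [0.61618279 0.17954683 0.03      ]
rest (302, 291) [0.46563293 0.18522903 0.03      ]
rest (250, 291) [0.46757538 0.2392773  0.03      ]
```

```bash

python3 -m pendant '[0,0.025,0.963,0,0,0,1, 0,0,0.963,0,0,0,1, 0,0,0.963,0,0,0,1, 0,0,0.963,0,0,0,1, 0,0,0.963,0,0,0,1, 0,0,0.963,0,0,0,1, 0,0,0.963,0,0,0,1, 0,0,0,0,0,0,1, 0,0,0,0,0,0,1]' 
python3 -m pendant '[0,0,0,0,0,0,-1, 0,0,0,0,0,0,-1, 0,0,0,0,0,0,-1, 0,0,0,0,0,0,-1, 0,0,0,0,0,0,-1, 0,0,0,0,0,0,-1, 0,0,0,0,0,0,-1, 0,0,0,0,0,0,-1]' 90
python3 -m pendant '[0,0,0,0,0,0,-1, 0,0,0,0,0,0,-1]' 
python3 -c "
from rig import *
s=sense();print(s['tcp_pos'],s['orientation'],s['contact_force'],s['ft_torque'],s['finger_gap'])"
```

```text
time_s: 5.95
tcp_pos: [0.5691, 0.2078, 0.0696]
orientation: [-3.141, -0.001, -0.038]
contact_force: [-0.4, 0.7, 1.0]
finger_gap: 0.0854
finger_force: 0.0
time_s: 6.75
tcp_pos: [0.5687, 0.2079, 0.0688]
orientation: [-3.141, -0.001, -0.038]
contact_force: [-1.2, 0.6, 3.6]
finger_gap: 0.0115
finger_force: 87.7
time_s: 6.95
tcp_pos: [0.5687, 0.2079, 0.0688]
orientation: [-3.141, -0.001, -0.038]
contact_force: [-1.2, 0.6, 4.3]
finger_gap: 0.0107
finger_force: 87.9
[0.56869149 0.20786146 0.06884115] [-3.14132791e+00 -6.32252568e-04 -3.83652259e-02] [-1.19505015  0.64604354  4.26446535] [0.11971585 0.12698158 0.04258549] 0.01069557166377935
```

```bash

python3 -m pendant '[0,0,-0.3,0,0,0,-1, 0,0,-0.95,0,0,0,-1, 0,0,-0.95,0,0,0,-1, 0,0,-0.95,0,0,0,-1, 0,0,-0.95,0,0,0,-1, 0,0,-0.95,0,0,0,-1, 0,0,-0.95,0,0,0,-1, 0,0,-0.95,0,0,0,-1, 0,0,-0.6,0,0,0.54,-1]' 
python3 -m pendant '[0.208,0.923,0,0,0,0,-1, 0.208,0.923,0,0,0,0,-1, 0.208,0.923,0,0,0,0,-1, 0.208,0.923,0,0,0,0,-1, 0.208,0.923,0,0,0,0,-1, 0.208,0.923,0,0,0,0,-1, 0.208,0.923,0,0,0,0,-1, 0.208,0.923,0,0,0,0,-1, 0.208,0.923,0,0,0,0,-1, 0.208,0.923,0,0,0,0,-1, 0.208,0.923,0,0,0,0,-1, 0.208,0.923,0,0,0,0,-1, 0,0,0,0,0,0,-1, 0,0,0,0,0,0,-1, 0,0,0,0,0,0,-1]'
python3 - <<'E'
from rig import *
import cv2,numpy as np
s=sense();print(s["tcp_pos"],s["orientation"],s["qpos"],s["contact_force"],s["ft_torque"],s["finger_gap"])
o=[]
for n in("wrist","top"):
    c=capture(n);np.savez(f"pics/{n}2.npz",**c);o.append(c["img"][:,:,::-1])
a=cv2.resize(o[0][60:330,240:420],None,fx=2.2,fy=2.2,interpolation=cv2.INTER_CUBIC)
b=cv2.resize(o[1][150:225,255:325],None,fx=5.5,fy=5.5,interpolation=cv2.INTER_CUBIC)
im=np.zeros((600,800,3),np.uint8);im[:a.shape[0],:a.shape[1]]=a;im[:b.shape[0],400:400+b.shape[1]]=b
cv2.imwrite("pics/m2.png",np.clip(im*1.4,0,255).astype(np.uint8))
E
```

```text
time_s: 7.85
tcp_pos: [0.5683, 0.2076, 0.2203]
orientation: [3.141, 0.0, -0.121]
contact_force: [-0.4, 0.2, -2.6]
finger_gap: 0.0112
finger_force: 87.6
time_s: 9.35
tcp_pos: [0.5911, -0.0174, 0.219]
orientation: [-3.141, 0.001, -0.119]
contact_force: [0.1, -0.1, -2.9]
finger_gap: 0.0107
finger_force: 87.9
[ 0.59114518 -0.01737131  0.21900724] [-3.14113769e+00  1.16019627e-03 -1.18829099e-01] [-2.33687861e-01  2.27884129e-01  1.58616024e+00  3.28573060e-04
  1.32875299e+00  1.45585888e+00] [ 0.08601103 -0.09226707 -2.92265974] [ 0.05290126  0.02982253 -0.06146167] 0.010659035805525217
```

View pics/m2.png

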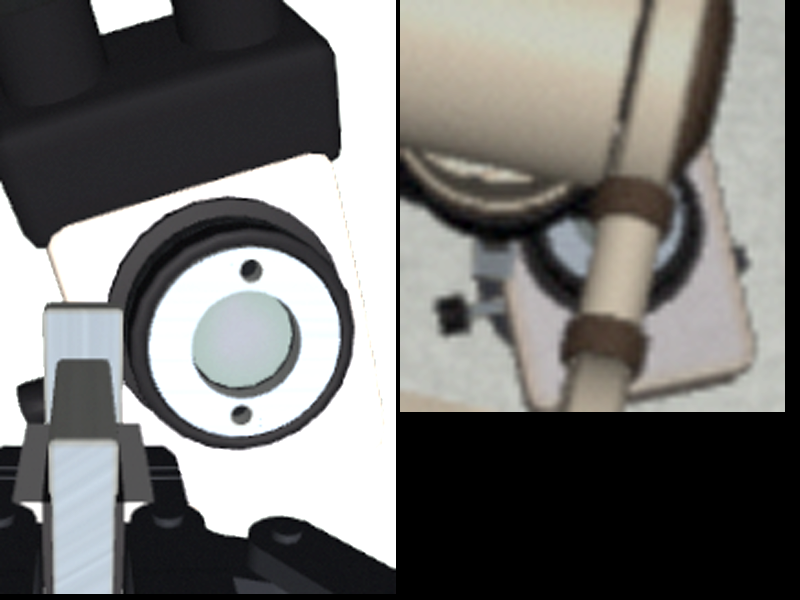

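The left half of this picture (the wrist view) shows the ring clearly, with holes at crop positions (251,271) and (241,414). The spanner is at the left, bar end at row 308 and plate end at row 440. The top view is blocked by the arm.

```bash
python3 - <<'E'
import numpy as np,cv2
from h import *
c=dict(np.load("pics/wrist2.npz"));g=cv2.cvtColor(c["img"],cv2.COLOR_RGB2GRAY)
x0,y0=300,150
sub=cv2.resize(g[150:270,295:405],None,fx=4,fy=4,interpolation=cv2.INTER_CUBIC)
m=(sub>np.percentile(sub,30)*0+70).astype(np.uint8)
back=lambda p:((p[0]+.5)/4-.5+295,(p[1]+.5)/4-.5+150)
cs,h=cv2.findContours(m,cv2.RETR_CCOMP,cv2.CHAIN_APPROX_NONE)
for i,k in enumerate(cs):
    A=cv2.contourArea(k)
    if A>150:
        e=cv2.fitEllipse(k);b=back(e[0]);print(round(A),np.round(b,1),np.round(np.array(e[1])/4,1),h[0][i][3],unfish(c,b,.137)[:2].round(4))
f=lambda u,v:((u+.5)/2.2-.5+240,(v+.5)/2.2-.5+60)
a,b=[unfish(c,f(*p),.137)[:2] for p in((251,271),(241,414))]
print(a,b,(a+b)/2,np.linalg.norm(a-b),np.arctan2(*(a-b)[::-1]))
T=np.array([.59114,-.01737]);yaw=-.1188;R=np.array([[np.cos(yaw),np.sin(yaw)],[-np.sin(yaw),np.cos(yaw)]])
for n,p,z in(("plate end",(84,440),.2322),("barend",(84,308),.1882)):print(n,R@(unfish(c,f(*p),z)[:2]-T))
E
```

```text
95202 [350.5 214.9] [84.3 89.8] -1 [ 0.5945 -0.0674]
612 [349.3 247.4] [6.6 8.5] 2 [ 0.5712 -0.0656]
3236 [347.2 211.6] [48.8 55.1] 2 [ 0.597  -0.0653]
1010 [353.6 182.2] [8.8 9.2] 2 [ 0.6162 -0.0707]
44762 [351.5 209.5] [118.4 130.9] -1 [ 0.5982 -0.0683]
5970 [313.4 161.8] [25.5 47.4] -1 [ 0.632  -0.0459]
[ 0.61576833 -0.07085212] [ 0.57090629 -0.06551944] [ 0.59333731 -0.06818578] 0.04517786775088619 -0.11831314974006786
plate end [ 0.02208116 -0.00123601]
barend [ 0.03281608 -0.00128746]
```

```bash

python3 -m pendant '[0.365,0.825,0,0,0,0,-1, 0,0.825,0,0,0,0,-1, 0,0.825,0,0,0,0,-1, 0,0,0.55,0,0,0,-1, 0,0,0.55,0,0,0,-1, 0,0,0.55,0,0,0,-1, 0,0,0,0,0,0,-1, 0,0,0,0,0,0,-1, 0,0,0,0,0,0,-1]' 
for i in 1 2 3; do :; done
python3 -m pendant '[0,0,0.1,0,0,0,-1, 0,0,0,0,0,0,-1]'
python3 -m pendant '[0,0,0.05,0,0,0,-1, 0,0,0,0,0,0,-1]'
python3 -m pendant '[0,0,0.05,0,0,0,-1, 0,0,0,0,0,0,-1]'
python3 -c "
from rig import *
s=sense();print(s['tcp_pos'],s['orientation'],s['contact_force'],s['ft_torque'],s['finger_gap'])"
```

```text
time_s: 10.35
tcp_pos: [0.5933, -0.0679, 0.187]
orientation: [3.141, -0.001, -0.119]
contact_force: [-0.4, 0.1, -2.8]
finger_gap: 0.0113
finger_force: 88.1
time_s: 10.55
tcp_pos: [0.593, -0.0681, 0.1846]
orientation: [3.142, -0.0, -0.119]
contact_force: [-0.5, 0.5, -2.9]
finger_gap: 0.0108
finger_force: 88.1
time_s: 10.75
tcp_pos: [0.5929, -0.0681, 0.1835]
orientation: [3.142, 0.0, -0.119]
contact_force: [-0.0, -0.4, -2.3]
finger_gap: 0.011
finger_force: 88.1
time_s: 10.95
tcp_pos: [0.5929, -0.0682, 0.1823]
orientation: [-3.142, 0.0, -0.119]
contact_force: [0.5, -1.1, -2.5]
finger_gap: 0.0107
finger_force: 88.1
[ 0.59286968 -0.06815342  0.18234128] [-3.14155219e+00  2.10265067e-04 -1.19402986e-01] [ 0.46124481 -1.0679465  -2.45972013] [-0.06495847 -0.04402656 -0.00144398] 0.010740763648600618
```

```bash

python3 -m pendant '[0,0,0.04,0,0,0,-1, 0,0,0,0,0,0,-1]' | egrep 'tcp|contact'
python3 -m pendant '[0,0,0.04,0,0,0,-1, 0,0,0,0,0,0,-1]'| egrep 'tcp|contact'
python3 -c "
from rig import *
s=sense();print(s['tcp_pos'],s['orientation'],s['contact_force'],s['ft_torque'],s['finger_gap'])"
```

```text
tcp_pos: [0.5929, -0.0682, 0.1816]
contact_force: [-0.2, 0.6, -1.8]
tcp_pos: [0.5929, -0.0681, 0.1807]
contact_force: [0.1, -0.4, -3.2]
[ 0.59287269 -0.06814322  0.18073335] [-3.14153272e+00  2.17106187e-04 -1.19398221e-01] [ 0.12030612 -0.40248587 -3.20439158] [-0.03198969  0.01385414  0.0074805 ] 0.01071827242750182
```

```bash

python3 -m pendant '[0,0,0.04,0,0,0,-1, 0,0,0,0,0,0,-1]' | egrep 'tcp|contact'
python3 -m pendant '[0,0,0.04,0,0,0,-1, 0,0,0,0,0,0,-1]'| egrep 'tcp|contact'
python3 -c "
from rig import *
s=sense();print(s['tcp_pos'],s['orientation'],s['contact_force'],s['ft_torque'],s['finger_gap'])"
```

```text
tcp_pos: [0.5929, -0.0682, 0.18]
contact_force: [0.6, 0.1, -2.4]
tcp_pos: [0.5929, -0.0682, 0.1791]
contact_force: [-0.2, -0.4, -2.3]
[ 0.59285553 -0.06815303  0.17913605] [-3.14158804e+00  2.71649648e-04 -1.19355657e-01] [-0.18945492 -0.429474   -2.273804  ] [-0.02923916 -0.05980982  0.0056383 ] 0.010617864617886365
```

```bash

for k in 1; do python3 -m pendant '[0,0,0.04,0,0,0,-1, 0,0,0,0,0,0,-1]' | egrep 'tcp|contact'
python3 -m pendant '[0,0,0.04,0,0,0,-1, 0,0,0,0,0,0,-1]'| egrep 'tcp|contact'
python3 -m pendant '[0,0,0.04,0,0,0,-1, 0,0,0,0,0,0,-1]'| egrep 'tcp|contact'; done
python3 -c "
from rig import *
s=sense();print(s['tcp_pos'],s['orientation'],s['contact_force'],s['ft_torque'],s['finger_gap'])"
```

```text
tcp_pos: [0.5929, -0.0682, 0.1784]
contact_force: [-0.1, -0.1, -2.4]
tcp_pos: [0.5929, -0.0682, 0.1775]
contact_force: [0.0, -0.4, -3.4]
tcp_pos: [0.5929, -0.0681, 0.1767]
contact_force: [-0.3, 0.2, -2.0]
[ 0.59288191 -0.06812741  0.17673454] [-3.14151903e+00  2.09816142e-04 -1.19362385e-01] [-0.32101394  0.16164494 -1.99375768] [-0.07541517 -0.05661877 -0.00746486] 0.011075225051450917
```

```bash

python3 -m pendant '[0,0,0.03,0,0,0,-1, 0,0,0,0,0,0,-1]' | egrep 'tcp|contact'
python3 -m pendant '[0,0,0.02,0,0,0,-1, 0,0,0,0,0,0,-1]'| egrep 'tcp|contact'
python3 -m pendant '[0,0,0.02,0,0,0,-1, 0,0,0,0,0,0,-1]'| egrep 'tcp|contact'
python3 -c "
from rig import *
s=sense();print(s['tcp_pos'],s['orientation'],s['contact_force'],s['ft_torque'],s['finger_gap'])"
```

```text
tcp_pos: [0.5929, -0.0682, 0.1762]
contact_force: [0.4, -0.1, -2.5]
tcp_pos: [0.593, -0.0682, 0.1759]
contact_force: [0.6, -1.1, -2.3]
tcp_pos: [0.593, -0.0682, 0.1758]
contact_force: [-1.6, -0.4, 0.1]
[ 0.59301902 -0.06817834  0.17582899] [ 3.14155312e+00 -1.93374985e-04 -1.19388538e-01] [-1.61255594 -0.38142002  0.05101651] [ 0.03161297  0.20492391 -0.01227484] 0.010804426884912031
```

```bash
cat > st.py <<'E'
from rig import *
import numpy as np
s=sense();print(round(s['time_s'],2),'p',s['tcp_pos'].round(4),'yaw',round(s['orientation'][2],4),'F',s['contact_force'].round(1),'T',s['ft_torque'].round(3),'tau6',round(s['tau'][5],3),'gap',round(s['finger_gap'],4))
E
python3 -m pendant '[0,0,0.02,0,0,0,-1, 0,0,0,0,0,0,-1]'>/dev/null; python3 st.py
python3 -m pendant '[0,0,0,0,0,0.2,-1, 0,0,0,0,0,0.0,-1]'>/dev/null; python3 st.py
python3 -m pendant '[0,0,0,0,0,0.2,-1, 0,0,0,0,0,0.0,-1]'>/dev/null; python3 st.py
python3 -m pendant '[0,0,0,0,0,0.2,-1, 0,0,0,0,0,0.0,-1]'>/dev/null; python3 st.py
```

```text
13.15 p [ 0.593  -0.0682  0.1758] yaw -0.1193 F [-3.7  1.   3.7] T [ 0.107  0.519 -0.013] tau6 -0.008 gap 0.0111
13.35 p [ 0.5933 -0.0681  0.1758] yaw -0.1494 F [-2.3  2.1  3.9] T [ 0.282  0.388 -0.011] tau6 0.167 gap 0.0107
13.55 p [ 0.5934 -0.0677  0.1758] yaw -0.1786 F [-1.1  2.8  5.1] T [ 0.611  0.306 -0.006] tau6 0.23 gap 0.0107
13.75 p [ 0.5933 -0.0677  0.1758] yaw -0.2085 F [-1.3  3.7  5.5] T [0.605 0.307 0.033] tau6 0.221 gap 0.0109
```

```bash

python3 -m pendant '[0,0,0,0,0,0.2,-1, 0,0,0,0,0,0.0,-1]'>/dev/null; python3 st.py
python3 -m pendant '[0,0,0,0,0,0.2,-1, 0,0,0,0,0,0.0,-1]'>/dev/null; python3 st.py
python3 -m pendant '[0,0,0,0,0,0.2,-1, 0,0,0,0,0,0.0,-1]'>/dev/null; python3 st.py
```

```text
13.95 p [ 0.5934 -0.0677  0.1758] yaw -0.2385 F [-2.   3.   5.5] T [0.557 0.304 0.087] tau6 0.221 gap 0.0111
14.15 p [ 0.5934 -0.0678  0.1758] yaw -0.2685 F [-2.2  3.   5.5] T [0.566 0.301 0.063] tau6 0.221 gap 0.0109
14.35 p [ 0.5934 -0.0678  0.1758] yaw -0.2985 F [-2.3  3.2  5.7] T [0.58  0.333 0.033] tau6 0.221 gap 0.0114
```

```bash

python3 -m pendant '[0,0,0,0,0,0.2,-1, 0,0,0,0,0,0.2,-1, 0,0,0,0,0,0.2,-1, 0,0,0,0,0,0.2,-1, 0,0,0,0,0,0,-1]'>/dev/null; python3 st.py
python3 -m pendant '[0,0,0,0,0,0.2,-1, 0,0,0,0,0,0.2,-1, 0,0,0,0,0,0.2,-1, 0,0,0,0,0,0,-1]'>/dev/null; python3 st.py
```

```text
14.85 p [ 0.5933 -0.0678  0.1758] yaw -0.4186 F [-1.8  2.4  5.4] T [0.562 0.299 0.066] tau6 0.217 gap 0.0108
15.25 p [ 0.5933 -0.0678  0.1758] yaw -0.5086 F [-1.8  2.2  5.5] T [0.533 0.382 0.088] tau6 0.217 gap 0.011
```

```bash

python3 -m pendant '[0,0,0,0,0,0.2,-1, 0,0,0,0,0,0.2,-1, 0,0,0,0,0,0.2,-1, 0,0,0,0,0,0,-1]'>/dev/null; python3 st.py
python3 -m pendant '[0,0,0,0,0,0.2,-1, 0,0,0,0,0,0.2,-1, 0,0,0,0,0,0,-1]'>/dev/null; python3 st.py
python3 -m pendant '[0,0,0,0,0,0.1,-1, 0,0,0,0,0,0,-1]'>/dev/null; python3 st.py
python3 -m pendant '[0,0,0,0,0,0.1,-1, 0,0,0,0,0,0,-1]'>/dev/null; python3 st.py
```

```text
15.65 p [ 0.5933 -0.0678  0.1758] yaw -0.5986 F [-2.5  2.7  4.9] T [0.558 0.412 0.087] tau6 0.217 gap 0.0109
15.95 p [ 0.5933 -0.0678  0.1758] yaw -0.6586 F [-2.7  2.4  5.6] T [0.534 0.338 0.063] tau6 0.217 gap 0.0108
16.15 p [ 0.5933 -0.0678  0.1758] yaw -0.6731 F [-2.3  2.9  5.5] T [0.534 0.407 0.121] tau6 0.203 gap 0.0109
16.35 p [ 0.5933 -0.0678  0.1758] yaw -0.6881 F [-1.8  2.8  6.1] T [0.524 0.376 0.104] tau6 0.204 gap 0.0112
```

```bash
echo "import sys;sys.exit(int(s['tau'][5]>0.36 or abs(s['ft_torque'][2])>0.3))">>st.py
python3 -m pendant '[0,0,0,0,0,0.1,-1, 0,0,0,0,0,0,-1]'>/dev/null; python3 st.py &&
python3 -m pendant '[0,0,0,0,0,0.1,-1, 0,0,0,0,0,0,-1]'>/dev/null && python3 st.py &&
python3 -m pendant '[0,0,0,0,0,0.1,-1, 0,0,0,0,0,0,-1]'>/dev/null && python3 st.py &&
python3 -m pendant '[0,0,0,0,0,0.1,-1, 0,0,0,0,0,0,-1]'>/dev/null && python3 st.py &&
python3 -m pendant '[0,0,0,0,0,0.1,-1, 0,0,0,0,0,0,-1]'>/dev/null && python3 st.py &&
python3 -m pendant '[0,0,0,0,0,0.1,-1, 0,0,0,0,0,0,-1]'>/dev/null && python3 st.py &&
python3 -m pendant '[0,0,0,0,0,0.1,-1, 0,0,0,0,0,0,-1]'>/dev/null && python3 st.py &&
python3 -m pendant '[0,0,0,0,0,0.1,-1, 0,0,0,0,0,0,-1]'>/dev/null && python3 st.py
```

```text
16.55 p [ 0.5933 -0.0678  0.1758] yaw -0.7031 F [-2.   3.2  4.9] T [0.528 0.356 0.184] tau6 0.204 gap 0.0107
16.75 p [ 0.5933 -0.0678  0.1758] yaw -0.7181 F [-2.   3.2  5.8] T [0.499 0.387 0.133] tau6 0.204 gap 0.0112
16.95 p [ 0.5933 -0.0678  0.1758] yaw -0.7332 F [-2.2  3.2  5.9] T [0.508 0.409 0.146] tau6 0.204 gap 0.0106
17.15 p [ 0.5933 -0.0678  0.1758] yaw -0.7481 F [-1.6  2.   5.5] T [0.561 0.409 0.209] tau6 0.204 gap 0.0106
17.35 p [ 0.5933 -0.0678  0.1758] yaw -0.7631 F [-2.2  3.7  5.6] T [0.465 0.405 0.074] tau6 0.204 gap 0.0109
17.55 p [ 0.5933 -0.0678  0.1758] yaw -0.7782 F [-1.4  2.8  5.6] T [0.549 0.444 0.18 ] tau6 0.204 gap 0.0108
17.75 p [ 0.5933 -0.0678  0.1758] yaw -0.7931 F [-2.3  2.2  5.8] T [0.526 0.409 0.165] tau6 0.204 gap 0.0107
17.95 p [ 0.5933 -0.0678  0.1758] yaw -0.8082 F [-1.2  2.7  5.6] T [0.472 0.389 0.142] tau6 0.204 gap 0.011
```

```bash

python3 -m pendant '[0,0,0,0,0,0.1,-1, 0,0,0,0,0,0,-1]'>/dev/null; python3 st.py &&
python3 -m pendant '[0,0,0,0,0,0.1,-1, 0,0,0,0,0,0,-1]'>/dev/null && python3 st.py &&
python3 -m pendant '[0,0,0,0,0,0.1,-1, 0,0,0,0,0,0,-1]'>/dev/null && python3 st.py &&
python3 -m pendant '[0,0,0,0,0,0.1,-1, 0,0,0,0,0,0,-1]'>/dev/null && python3 st.py &&
python3 -m pendant '[0,0,0,0,0,0.1,-1, 0,0,0,0,0,0,-1]'>/dev/null && python3 st.py &&
python3 -m pendant '[0,0,0,0,0,0.1,-1, 0,0,0,0,0,0,-1]'>/dev/null && python3 st.py &&
python3 -m pendant '[0,0,0,0,0,0.1,-1, 0,0,0,0,0,0,-1]'>/dev/null && python3 st.py &&
python3 -m pendant '[0,0,0,0,0,0.1,-1, 0,0,0,0,0,0,-1]'>/dev/null && python3 st.py
```

```text
18.15 p [ 0.5933 -0.0679  0.1758] yaw -0.8232 F [-2.1  2.6  6.2] T [0.529 0.391 0.147] tau6 0.204 gap 0.0109
18.35 p [ 0.5932 -0.0678  0.1758] yaw -0.8381 F [-3.2  1.7  6. ] T [0.52  0.424 0.159] tau6 0.204 gap 0.011
18.55 p [ 0.5932 -0.0678  0.1758] yaw -0.8531 F [-1.2  2.3  6. ] T [0.58  0.369 0.14 ] tau6 0.204 gap 0.0107
18.75 p [ 0.5933 -0.0679  0.1758] yaw -0.8681 F [-2.2  3.   6. ] T [0.545 0.402 0.132] tau6 0.204 gap 0.0107
18.95 p [ 0.5932 -0.0678  0.1758] yaw -0.8831 F [-2.5  2.7  5.3] T [0.562 0.417 0.164] tau6 0.204 gap 0.0107
19.15 p [ 0.5932 -0.0678  0.1758] yaw -0.8982 F [-2.   3.1  5. ] T [0.542 0.399 0.133] tau6 0.204 gap 0.0111
19.35 p [ 0.5933 -0.0678  0.1758] yaw -0.9131 F [-1.8  2.2  6. ] T [0.514 0.446 0.165] tau6 0.204 gap 0.0109
19.55 p [ 0.5932 -0.0678  0.1758] yaw -0.9281 F [-1.9  1.7  5.3] T [0.513 0.398 0.165] tau6 0.204 gap 0.0108
```

```bash

python3 -m pendant '[0,0,0,0,0,0.1,-1, 0,0,0,0,0,0,-1]'>/dev/null; python3 st.py &&
python3 -m pendant '[0,0,0,0,0,0.1,-1, 0,0,0,0,0,0,-1]'>/dev/null && python3 st.py &&
python3 -m pendant '[0,0,0,0,0,0.1,-1, 0,0,0,0,0,0,-1]'>/dev/null && python3 st.py &&
python3 -m pendant '[0,0,0,0,0,0.1,-1, 0,0,0,0,0,0,-1]'>/dev/null && python3 st.py &&
python3 -m pendant '[0,0,0,0,0,0.1,-1, 0,0,0,0,0,0,-1]'>/dev/null && python3 st.py &&
python3 -m pendant '[0,0,0,0,0,0.1,-1, 0,0,0,0,0,0,-1]'>/dev/null && python3 st.py
```

```text
19.75 p [ 0.5932 -0.0679  0.1758] yaw -0.9431 F [-2.   3.   5.7] T [0.544 0.408 0.166] tau6 0.204 gap 0.011
19.95 p [ 0.5933 -0.0678  0.1758] yaw -0.9574 F [-1.6  2.8  5.9] T [0.567 0.35  0.329] tau6 0.462 gap 0.011
```

```bash

python3 -m pendant '[0,0,0,0,0,0.04,-1, 0,0,0,0,0,0,-1]'>/dev/null; python3 st.py; python3 -m pendant '[0,0,0,0,0,0,-1]'>/dev/null; python3 st.py
```

```text
20.15 p [ 0.5933 -0.0678  0.1758] yaw -0.9629 F [-1.7  3.   4.6] T [0.557 0.364 0.541] tau6 0.554 gap 0.0109
20.25 p [ 0.5933 -0.0678  0.1758] yaw -0.9629 F [-1.   3.5  5.1] T [0.555 0.392 0.493] tau6 0.522 gap 0.0107
```

```bash

python3 -m pendant '[0,0,0,0,0,0.03,-1, 0,0,0,0,0,0,-1]'>/dev/null; python3 st.py; python3 -m pendant '[0,0,0,0,0,0,-1]'>/dev/null; python3 st.py
```

```text
20.45 p [ 0.5933 -0.0678  0.1758] yaw -0.9671 F [-1.6  3.5  5.5] T [0.519 0.366 0.611] tau6 0.653 gap 0.0111
20.55 p [ 0.5933 -0.0678  0.1758] yaw -0.9671 F [-1.6  2.9  5.9] T [0.521 0.429 0.667] tau6 0.627 gap 0.0104
```

```bash

python3 -m pendant '[0,0,0,0,0,-0.15,-1, 0,0,0,0,0,0,-1]'>/dev/null; python3 st.py
python3 -m pendant '[0,0,0,0,0,-0.1,-1, 0,0,0,0,0,0,-1]'>/dev/null; python3 st.py
```

```text
20.75 p [ 0.5933 -0.0678  0.1758] yaw -0.9455 F [-2.5  3.2  4.1] T [0.567 0.352 0.156] tau6 0.026 gap 0.0108
20.95 p [ 0.5933 -0.0679  0.1758] yaw -0.931 F [-1.5  1.9  5.1] T [ 0.549  0.325 -0.025] tau6 -0.046 gap 0.0109
```

```bash

python3 -m pendant '[0,0,-0.1,0,0,0,-1, 0,0,-0.1,0,0,0,-1, 0,0,-0.1,0,0,0,-1, 0,0,-0.1,0,0,0,-1]'>/dev/null; python3 st.py
python3 -m pendant '[0,0,-0.6,0,0,0,-1, 0,0,-0.9,0,0,0,-1, 0,0,-0.5,0,0,0,-1, 0,0,0,0,0,0,-1]'>/dev/null; python3 st.py
```

```text
21.35 p [ 0.5926 -0.0683  0.1826] yaw -0.9321 F [-0.1 -0.5 -2.9] T [ 0.013  0.037 -0.006] tau6 -0.009 gap 0.0107
21.75 p [ 0.5943 -0.0689  0.226 ] yaw -0.9325 F [ 0.3 -0.4 -1.8] T [-0.014 -0.009 -0.008] tau6 -0.0 gap 0.0107
```

```bash

python3 -m pendant '[0,0,0,0,0,-0.994,-1, 0,0,0,0,0,-0.994,-1, 0,0,0,0,0,-0.994,-1, 0,0,0,0,0,-0.994,-1, 0,0,0,0,0,-0.994,-1, 0,0,0,0,0,-0.994,-1, -0.115,-0.916,0,0,0,0,-1, -0.115,-0.916,0,0,0,0,-1, -0.115,-0.916,0,0,0,0,-1]'>/dev/null; python3 st.py
python3 -c "
from rig import *;import numpy as np
np.savez('pics/w3.npz',**capture('wrist'))"
python3 -m pendant '[-0.115,-0.916,0,0,0,0,-1, -0.115,-0.916,0,0,0,0,-1, -0.115,-0.916,0,0,0,0,-1, -0.115,-0.916,0,0,0,0,-1, -0.115,-0.916,0,0,0,0,-1, -0.115,-0.916,0,0,0,0,-1, -0.115,-0.916,0,0,0,0,-1, -0.115,-0.916,0,0,0,0,-1, -0.115,-0.916,0,0,0,0,-1, -0.115,-0.916,0,0,0,0,-1, -0.115,-0.916,0,0,0,0,-1, -0.115,-0.916,0,0,0,0,-1, 0,0,0,0,0,0,-1, 0,0,0,0,0,0,-1]'>/dev/null; python3 st.py
python3 - <<'E'
from rig import *;import numpy as np,cv2
c=capture('wrist');np.savez('pics/w4.npz',**c)
a=np.load('pics/w3.npz')['img'][:,:,::-1]
f=lambda i:cv2.resize(i,None,fx=2,fy=2,interpolation=cv2.INTER_CUBIC)
im=np.hstack([f(a[80:330,240:430]),f(c['img'][80:330,180:380,::-1])])
cv2.imwrite('pics/m4.png',np.clip(im*1.3,0,255).astype(np.uint8))
E
```

```text
22.65 p [ 0.5876 -0.0111  0.2227] yaw -0.0398 F [ 1.  -0.4 -3.1] T [-0.011 -0.019  0.006] tau6 -0.317 gap 0.0106
24.1 p [0.5683 0.2084 0.2228] yaw -0.0373 F [-0.  -0.2 -2.3] T [ 0.04  -0.03  -0.024] tau6 0.033 gap 0.0107
```

View pics/m4.png

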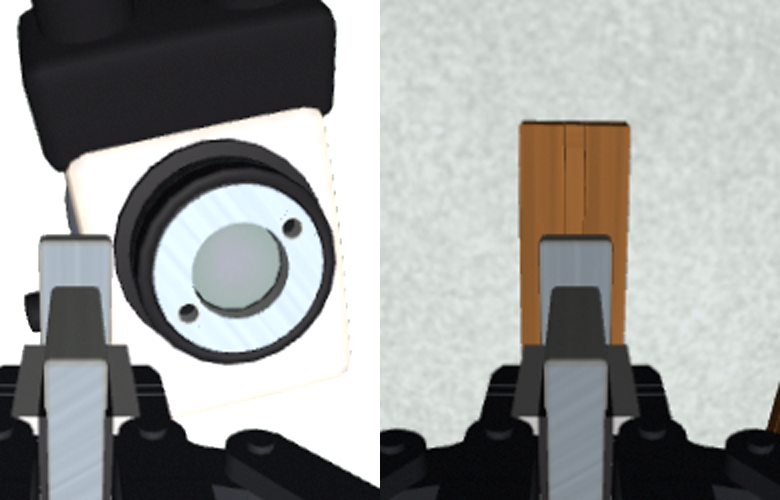

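The left half shows the ring's holes turned clockwise, now at about (292,228) and (188,312). The right half shows the spanner upright over the rest and in line with the slot. Next I lower it in.

```bash

python3 -m pendant '[0.02,0.025,0.964,0,0,0,-1, 0,0,0.964,0,0,0,-1, 0,0,0.964,0,0,0,-1, 0,0,0.964,0,0,0,-1, 0,0,0.964,0,0,0,-1, 0,0,0.964,0,0,0,-1, 0,0,0.964,0,0,0,-1, 0,0,0,0,0,0,-1, 0,0,0,0,0,0,-1]'>/dev/null; python3 st.py
python3 -m pendant '[0,0,0.3,0,0,0,-1, 0,0,0,0,0,0,-1]'>/dev/null; python3 st.py &&
python3 -m pendant '[0,0,0.2,0,0,0,-1, 0,0,0.2,0,0,0,-1, 0,0,0,0,0,0,-1]'>/dev/null; python3 st.py
```

```text
25.05 p [0.5693 0.2067 0.0883] yaw -0.0387 F [ 0.5 -0.6 -2.1] T [-0.011 -0.019 -0.014] tau6 0.003 gap 0.011
25.25 p [0.5695 0.2071 0.0825] yaw -0.0381 F [-0.3 -0.2 -3.3] T [-0.023  0.054 -0.025] tau6 0.001 gap 0.0108
25.55 p [0.5687 0.2072 0.0734] yaw -0.0378 F [-0.7 -0.4 -1.9] T [ 0.051 -0.009 -0.021] tau6 0.0 gap 0.0108
```

```bash

python3 -m pendant '[0,-0.03,0.1,0,0,0,-1, 0,0,0,0,0,0,-1]'>/dev/null; python3 st.py &&
python3 -m pendant '[0,0,0.08,0,0,0,-1, 0,0,0,0,0,0,-1]'>/dev/null; python3 st.py && 
python3 -m pendant '[0,0,0.04,0,0,0,-1, 0,0,0,0,0,0,-1, 0,0,0,0,0,0,-1]'>/dev/null; python3 st.py
```

```text
25.75 p [0.5691 0.2079 0.0719] yaw -0.0377 F [-0.5 -0.1 -1.6] T [-0.038  0.045 -0.072] tau6 0.006 gap 0.0113
25.95 p [0.5692 0.2078 0.0704] yaw -0.0378 F [-0.  -0.5 -2.9] T [-0.018 -0.025 -0.008] tau6 0.0 gap 0.0106
26.25 p [0.5693 0.2078 0.0697] yaw -0.0378 F [-0.1  0.4 -2.8] T [-0.049 -0.017  0.014] tau6 0.0 gap 0.0112
```

```bash

python3 -m pendant '[0,0,0.03,0,0,0,-1, 0,0,0,0,0,0,-1, 0,0,0,0,0,0,-1]'>/dev/null; python3 st.py &&
python3 -m pendant '[0,0,0.02,0,0,0,-1, 0,0,0,0,0,0,-1, 0,0,0,0,0,0,-1]'>/dev/null; python3 st.py &&
python3 -m pendant '[0,0,0.02,0,0,0,-1, 0,0,0,0,0,0,-1, 0,0,0,0,0,0,-1]'>/dev/null; python3 st.py
```

```text
26.55 p [0.5692 0.2078 0.0691] yaw -0.0378 F [-0.5  0.9 -3. ] T [ 0.007 -0.022 -0.021] tau6 -0.0 gap 0.0107
26.85 p [0.5694 0.2078 0.0689] yaw -0.0378 F [-0.  -0.3 -1.2] T [-0.028 -0.007  0.029] tau6 0.0 gap 0.0104
27.15 p [0.5693 0.2079 0.0688] yaw -0.0378 F [-3.4 -1.6  3.5] T [-0.123  0.517  0.014] tau6 -0.004 gap 0.0108
```

```bash

python3 -m pendant '[0,0,0,0,0,0,-0.5, 0,0,0,0,0,0,0, 0,0,0,0,0,0,0.5, 0,0,0,0,0,0,1, 0,0,0,0,0,0,1, 0,0,0,0,0,0,1, 0,0,0,0,0,0,1, 0,0,0,0,0,0,1]'; 
python3 -m pendant '[0,0,-0.3,0,0,0,1, 0,0,-0.9,0,0,0,1, 0,0,-0.9,0,0,0,1, 0,0,-0.9,0,0,0,1, 0,0,-0.9,0,0,0,1, 0,0,-0.9,0,0,0,1, 0,0,-0.9,0,0,0,1, 0,0,-0.9,0,0,0,1, 0,0,0,0,0,0,1, 0,0,0,0,0,0,1]'; 
python3 - <<'E'
from rig import *;import numpy as np,cv2
a=capture('wrist')["img"];b=capture('scene')["img"]
im=np.hstack([a[100:320,180:380],b[180:400,180:420]])[:,:,::-1]
cv2.imwrite('pics/m5.png',np.clip(cv2.resize(im,None,fx=1.8,fy=1.8)*1.3,0,255).astype(np.uint8))
E
```

```text
time_s: 27.95
tcp_pos: [0.5693, 0.2078, 0.0683]
orientation: [-3.142, -0.0, -0.038]
contact_force: [-0.1, 0.4, 0.3]
finger_gap: 0.0854
finger_force: 0.0
time_s: 28.95
tcp_pos: [0.5693, 0.2079, 0.2004]
orientation: [-3.141, -0.001, -0.038]
contact_force: [-0.6, 0.4, -0.7]
finger_gap: 0.0854
finger_force: 0.0
```

View pics/m5.png

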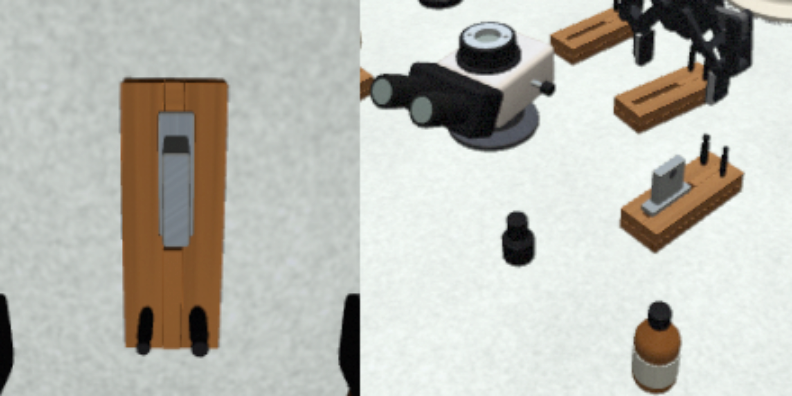

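The spanner stands upright in its slot (left view, bar centred at about (176,180)). The eyepiece, cleaner and head look undisturbed.

```bash
python3 -c "
from rig import *
print(job_done())"
```

```text
the job is handed in; nothing more can be done
None
```

The lock ring is snug against its stop at about 0.63 N m, with the pins felt home first at under 10 N; the spanner is back upright in its slot, and the job was handed in at about 29 s.

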